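# Drive a stuck sample liner out of a soil corer barrel into its cup

### The job

The capped steel liner is stuck in the corer barrel clamped upright in the extruder stand. Take the drift rod out of its rest, push the liner down out of the barrel with it into the cup below until it is pressed firmly home on the cushioned stop in there (go by feel: stop once it comes up firm, and never lean on it or on the stand with more than 25 N), then draw the rod out and stand it back in its rest. Leave the jar, vial, glue stick and dish where they are.

Things in the scene. Friction and masses are not known exactly. Their poses are not given: they have to be found in the camera images.
- stand: Core extruder stand, fixed: foot plate 100 x 150 x 6 mm (x, y, z), white cup in its middle (bore 32 mm, mouth 48 mm above the desk, rubber lip inside at 40 mm) and above it on the same axis a steel corer barrel (bore 32 mm, from 62 to 116 mm above the desk, rubber O-ring inside at 74 mm) in a yoke on two posts 56 mm either side in y, 112 mm high. Origin: bore axis, on the desk; yaw within 0.6 rad.
- barrel_mouth (a point): Centre of the barrel's upper end, 116 mm above the desk. The upper 6 mm flare from the 32 mm bore to 41 mm.
- cup_mouth (a point): Centre of the cup's mouth, 48 mm above the desk, below the barrel; seen only through the 14 mm gap between them.
- liner: The stuck part: steel cylinder with white end caps, 30 mm diameter, 34 mm long, 80 g, upright in the barrel at the start, underside 64 to 70 mm above the desk. Origin: centre of its underside, z up along it. The rubber O-ring and lip drag on it with 4 to 16 N on its way down (most while it is in both); when home it is clear of the barrel and held by the lip.
- cushion (a joint): Sprung, rubber-topped stop in the cup: how far it is pressed down (m), 0 free, 0.006 at most, 5 N per mm. A screw sets its height, which is not measured: its free top is anywhere from 12 to 24 mm above the desk. The liner is home when it has pressed the stop in by 1.5 mm or more (8 N beyond the drag just before); when the rod is withdrawn the stop may push it back up a little.
- drift: Drift rod, 147 mm long, 180 g, standing in its rest: steel foot 28 mm diameter, 12 mm high, bevelled edge; shaft 13 mm diameter; black square grip 22 x 22 mm from 100 to 144 mm above the foot's underside, flats square to its x and y axes; flange 24 mm diameter below the grip. Origin: centre of the foot's underside, z up along the rod; yaw within 0.7 rad at the start.
- drift_grip (a point): Middle of the drift rod's square grip, 122 mm above the underside of its foot.
- rest: Rest for the drift rod, fixed to the desk: round base 72 mm diameter with an upright grey socket 43 mm high, bore 35 mm (flared at the mouth to 41 mm), floor 8 mm above the desk. Origin: on its axis, on the desk.
- vial_red: Bystander: glass vial with a screw cap, 28 mm diameter, 72 mm tall. Origin: centre of its underside.
- jar: Bystander: wide jar with a screw cap, 58 mm diameter, 70 mm tall. Origin: centre of its underside.
- glue_stick: Bystander: standing glue stick, 27 mm diameter, 90 mm tall. Origin: centre of its underside.
- dish: Bystander: flat round lidded dish, 60 mm diameter, 13 mm tall. Origin: centre of its underside.

How it is judged:
On the way, in this order (a step that is already met when the one before it is completed fails the run):
1. the drift rod's foot is in the barrel (horizontal distance between drift and barrel_mouth below 0.006 m and height (world z) of drift below 0.112 m), for 0.1 s.
2. the liner, pushed by the drift rod, is pressed home on the cushioned stop (value of joint cushion above 0.0015 m and horizontal distance between liner and cup_mouth below 0.005 m and contact force between drift and liner above 1 N), for 0.1 s.
3. the drift rod is out of the barrel (height (world z) of drift above 0.114 m), for 0.05 s.
At the end, for the whole second after the job is handed in: The liner is out of the barrel, upright in the cup within 5 mm of its axis and still resting on the cushioned stop; the drift rod stands released, upright and on the floor of its rest; both at rest (value of joint cushion above 0.0001 m and horizontal distance between liner and cup_mouth below 0.005 m and angle between liner's own z axis and vertical below 0.12 rad and linear speed of each of liner, drift below 0.01 m/s and horizontal distance between drift and rest below 0.008 m and height (world z) of drift below 0.012 m and angle between drift's own z axis and vertical below 0.15 rad); the robot touches nothing.
It fails at once if the drift rod presses on the liner with more than 25 N (contact force between drift and liner above 25 N).
It fails at once if the drift rod presses on the stand with more than 25 N (contact force between drift and stand above 25 N).
It fails at once if a bystander is moved more than 20 mm (distance of any of vial_red, jar, glue_stick, dish from where it was at the start of the episode above 0.02 m).
It also fails if it takes over 72 s, if anything falls off the work surface, if the arm or the gripper's body presses on something with over 40 N, if the wrist force passes 120 N, or if a joint passes its speed limit or range.

### The arm

A 7-joint arm with a two-finger parallel gripper is mounted at the origin on a cart in front of the work surface, level with it; the furniture and walls round the work are solid. World frame = base frame: x ahead of the robot, y to its left, z up, the work surface at z = 0. Lengths are in m, angles in rad, forces in N, time in s.
With the tool pointing down it reaches from about 0.4 to 0.85 m from the base axis. Payload 6.9 kg.
Tool frame: the origin (TCP) lies on the centre line of the jaws, within the pads' length; the fingertips stand 8 mm ahead of it and the grasp point (between the pads) lies 11 mm behind it; y points along the fingers, z is the direction in which the jaws open and shut, and the axes are right-handed (so a half turn about y gives the same grasp; the last joint's range is limited). The gripper opens to 85 mm and grips with 20 to 120 N. Pads are 22 mm wide; open, the fingers measure 114 mm over their backs; the gripper's body (76 mm by 85 mm) begins 54 mm behind the grasp point. The pads swing forward as they close: fully open they stand 13 mm farther back than shut.
Start: joints at [1.218, 0.507, -0.238, 1.5, 0.126, 1.149, -0.155], TCP at [0.276, -0.561, 0.239] pointing down, gripper open.
Joint ranges: [-3.08, 3.08], [-0.24, 2.05], [-1.43, 1.35], [0, 2.5], [-1.52, 4.66], [0.17, 1.96], [-2.89, 2.89]. Speed limits (rad/s): [2.39, 2.39, 3.14, 3.14, 3.14, 3.14, 3.14].

### API

Orientations are given as a unit quaternion [x, y, z, w].
In Python, from workcell import bot, optics, spotter gives the robot as it stands.
- The arm moves only by the shell command python3 -m pendant 'ROWS' [FORCE]. ROWS is JSON, a list of rows, each a list of 5 numbers: the shift along the tool's x, y, z in cm, then the turn about the tool's y in rad, then the finger opening in cm, from 0 to 8.54. In form: [[dx, dy, dz, twist, claw], ...]. A call has 1 to 20 rows; each row shifts and turns the pose as measured when the row begins, along the tool's axes as they then stand; what a row does not reach is not made up. A row lasts 1/8 s, in which the tool goes at most 62.5 mm and 10.7 degrees, less where a joint would pass 70% of its speed; a pose out of reach is approached as far as the arm can. A call with a gripper value outside its range is refused whole. The fingers move at their own pace and stop on an object; FORCE is the grip in N (left out, the last holds). Time passes only in rows, so rows that do not move let the fingers close. It gives the time, the measured TCP pose, the force and the opening at its end, in the units of the state.
- bot.observe(): the state, without advancing time (a new reading comes with each control period).
- optics.capture(name): name is "scene" or "top" or "wrist"; returns a dict with "img" (384x512x3 uint8, blue, green, red), "vfov" (degrees; the focal length in pixels is half the picture's height over the tangent of half this angle, whatever the lens; pixels are square), "cx", "cy" (the principal point, pixels), "camera_from_world" (4x4, takes a point from world to camera coordinates). Camera axes: x right, y down, z forward; pixel columns grow to the right and rows downward; lengths in m; the calibration is good to about 2 mm. A picture is of the moment at which its call begins. There is no depth.
- bot.close_job(): hands the job in, once; it reports no verdict.
Trained networks look in the newest picture that a camera, given by its name, has taken for a name from the list of things; names that differ only in an ending like _2 or _b are one class to them, and where a whole thing is asked for, a point or a joint stands for the part that bears it (a point fixed in the world has none). Each returns a list of dicts, best first, with "conf" (0 to 1); they miss things now and then, are a little off and sometimes report something else, mostly with a low value. They report only what shows in the picture. A call takes as long as a camera call.
- spotter.masks_of(target, camera): "pixels" (384x512 bool, what is visible of it) and "rect" ([left, top, width, height] in pixels, round what is visible of it).
The state is a dict: "t": time; "joint_positions": joint angles; "joint_vel": joint speeds; "joint_efforts": joint torques, N m; "tool_pos": TCP position; "tcp_rot": TCP orientation; "contact_force": force on the tool from outside, world axes, zero at the start; "wrist_torque": the same for the moment, N m; "finger_gap": finger opening in m.
Only numpy, scipy, OpenCV 4.12 (cv2) and the standard library are available. Lean on these libraries where they do the work, as an engineer would, in place of code of your own. Each camera call takes 0.05 s, during which the arm holds its last target.

## Working session

There is one attempt and no reset: what is moved stays moved. The work goes in short steps, Python scripts to look and compute and a shell command to move; the robot and the scene stay as the last step left them, time stands still between calls to the robot, and variables do not carry over. Pictures are saved under pics/ and viewed, and the job is handed in when it is done.

```bash
ls; mkdir -p pics; python3 - <<'E'
from workcell import bot,optics,spotter
import cv2,numpy as np
s=bot.observe()
for k,v in s.items(): print(k,np.round(v,4))
for c in ["scene","top","wrist"]:
    d=optics.capture(c); cv2.imwrite(f"pics/{c}0.png",d["img"]); print(c,d["vfov"],d["cx"],d["cy"]); print(np.round(d["camera_from_world"],4).tolist())
    for n in ["stand","drift","rest","liner","jar","vial_red","glue_stick","dish"]:
        r=spotter.masks_of(n,c)
        print(n,[(round(x["conf"],2),x["rect"]) for x in r[:2]])
E
```

```text
pics
t 0.0
joint_positions [ 1.2185  0.5083 -0.2375  1.5011  0.1257  1.1489 -0.1548]
joint_vel [-0.001  -0.0001  0.0013  0.0002 -0.001  -0.0016 -0.001 ]
joint_efforts [-9.00000e-04 -6.20601e+01 -2.18650e+00 -2.49651e+01  1.27000e-02
  1.22000e-02 -1.00000e-04]
tool_pos [ 0.276  -0.5602  0.2384]
tcp_rot [-0.1606  0.6893 -0.6881  0.1603]
contact_force [ 0.9888 -0.0779 -0.1821]
wrist_torque [0.0405 0.0379 0.0017]
finger_gap 0.0857
scene 42.885373335538176 258.3513380732816 187.61290366667112
[[-0.8079, -0.5893, 0.0064, 0.4785], [-0.4298, 0.5817, -0.6906, 0.3035], [0.4032, -0.5607, -0.7232, 0.9913], [0.0, 0.0, 0.0, 1.0]]
stand []
drift [(0.72, [328.5, 112.3, 10.2, 41.7]), (0.55, [211.4, 298.4, 33.8, 42.6])]
rest [(0.58, [318.2, 145.2, 20.2, 26.3])]
liner [(0.6, [217.4, 171.3, 66.9, 75.8]), (0.36, [248.4, 188.3, 10.7, 2.4])]
jar [(0.88, [213.3, 299.0, 26.7, 43.7])]
vial_red [(0.55, [149.5, 210.1, 12.6, 26.9])]
glue_stick [(0.78, [230.5, 134.7, 13.9, 36.4])]
dish [(0.67, [332.8, 219.2, 22.8, 14.6])]
top 55.629839341907164 265.4751246914854 196.13340885972377
[[-0.0038, -0.9997, 0.0226, 0.0153], [-0.987, 0.0001, -0.1606, 0.5858], [0.1606, -0.0229, -0.9868, 0.918], [0.0, 0.0, 0.0, 1.0]]
stand [(0.68, [229.4, 181.5, 54.9, 40.4])]
drift [(0.46, [361.9, 200.7, 24.0, 22.4])]
rest [(0.77, [351.6, 202.9, 21.2, 30.0])]
liner [(0.65, [142.2, 237.5, 18.6, 22.5]), (0.52, [251.1, 188.5, 11.1, 10.5])]
jar [(0.65, [139.5, 234.6, 24.7, 26.9])]
vial_red [(0.53, [190.5, 137.6, 11.2, 14.2])]
glue_stick [(0.68, [293.2, 135.1, 13.7, 20.1])]
dish [(0.88, [286.9, 259.7, 19.9, 21.2])]
wrist 59.21734957676137 263.01826101580514 188.00063611842106
[[0.4413, -0.8973, 0.0001, -0.625], [-0.8606, -0.4233, 0.2832, -0.0363], [-0.2541, -0.125, -0.9591, 0.3789], [0.0, 0.0, 0.0, 1.0]]
stand []
drift []
rest []
liner []
jar []
vial_red []
glue_stick []
dish []
```

View pictures.

View pics/scene0.png

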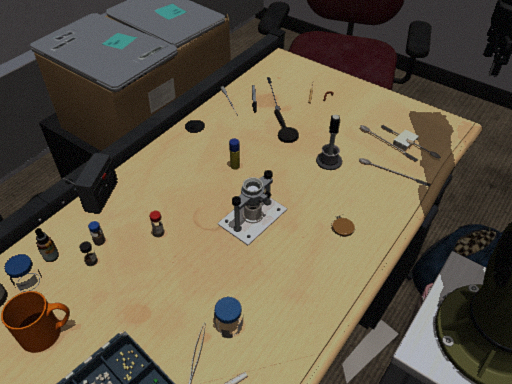

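View pics/top0.png

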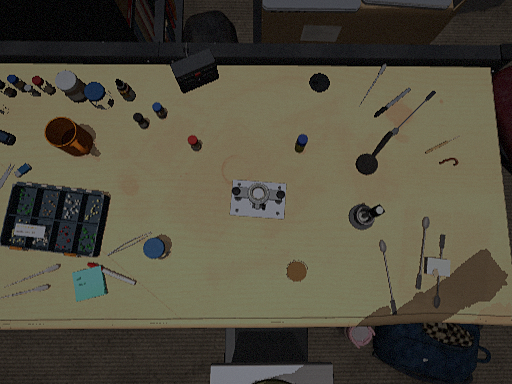

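View pics/wrist0.png

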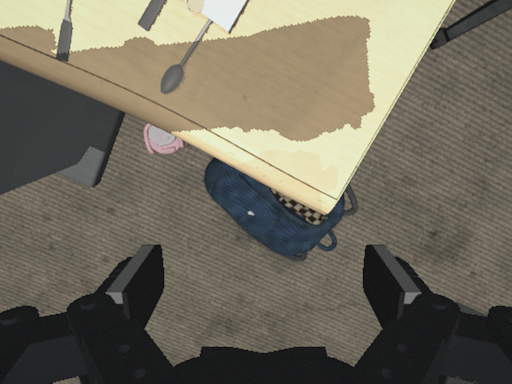

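```bash
cat > h.py <<'E'
import numpy as np,cv2
from workcell import bot,optics,spotter
def cam(d):
    f=192/np.tan(np.radians(d["vfov"])/2); return f,d["cx"],d["cy"],np.array(d["camera_from_world"])
def bp(d,u,v,z):
    f,cx,cy,T=cam(d);R=T[:3,:3];c=-R.T@T[:3,3];r=R.T@np.array([(u-cx)/f,(v-cy)/f,1]);return c+r*(z-c[2])/r[2]
def pj(d,p):
    f,cx,cy,T=cam(d);q=T[:3,:3]@np.array(p)+T[:3,3];return np.array([cx+f*q[0]/q[2],cy+f*q[1]/q[2]])
def crop(d,name,x,y,w,h,s):
    cv2.imwrite(name,cv2.resize(d["img"][y:y+h,x:x+w],None,fx=s,fy=s,interpolation=cv2.INTER_CUBIC))
def line(cams,uv):
    A=[];b=[]
    for d,(u,v) in zip(cams,uv):
        f,cx,cy,T=cam(d);R=T[:3,:3];c=-R.T@T[:3,3];r=R.T@np.array([(u-cx)/f,(v-cy)/f,1]);r/=np.linalg.norm(r)
        P=np.eye(3)-np.outer(r,r);A.append(P);b.append(P@c)
    x=np.linalg.lstsq(np.vstack(A),np.hstack(b),rcond=None)[0];return x
E
python3 - <<'E'
from h import *
d=optics.capture("top");s=optics.capture("scene")
crop(d,"pics/t1.png",215,165,90,65,8);crop(d,"pics/t2.png",340,190,60,45,12)
crop(s,"pics/s1.png",210,160,90,85,7);crop(s,"pics/s2.png",300,105,60,70,8)
E
```

```text
(no output)
```

View pics/t1.png

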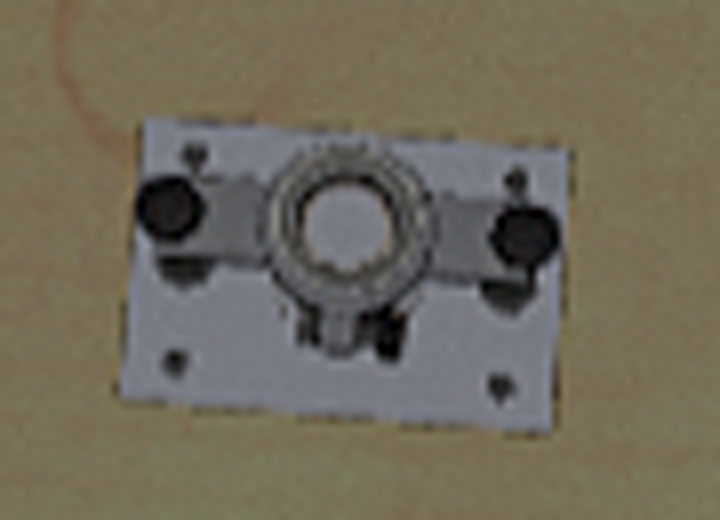

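View pics/t2.png

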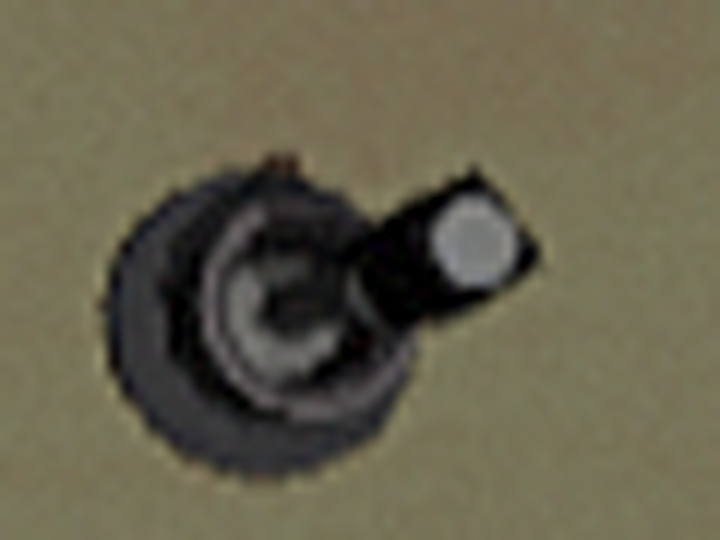

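View pics/s1.png

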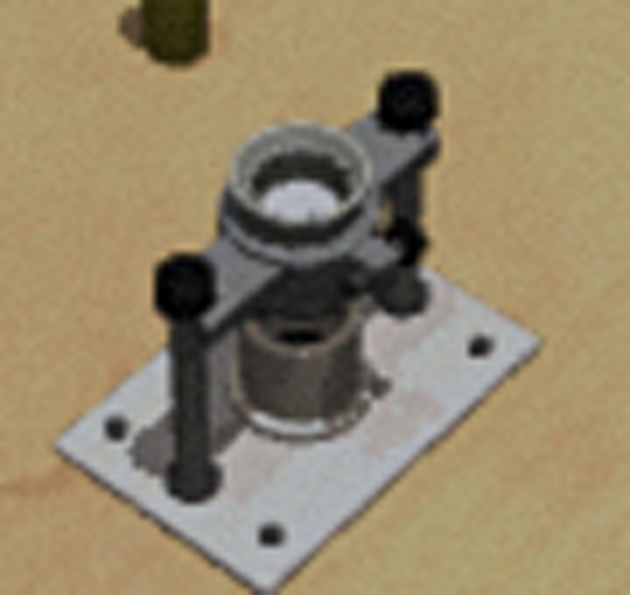

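View pics/s2.png

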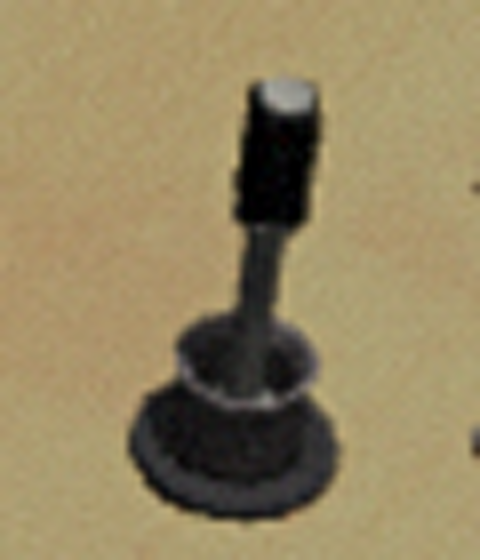

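```bash
python3 - <<'E'
from h import *
d=optics.capture("top");s=optics.capture("scene")
T=lambda x,y,ox,oy,k:(ox+(x+.5)/k-.5,oy+(y+.5)/k-.5)
def both(n,a,b,z):
    print(n,line([d,s],[a,b]).round(4),bp(d,*a,z).round(4),bp(s,*b,z).round(4))
both("mouth",T(348,227,215,165,8),T(301,178,210,160,7),.116)
both("cap",T(475,241,340,190,12),T(289,97,300,105,8),.155)
both("restmouth",T(310,305,340,190,12),T(248,360,300,105,8),.043)
for q in [(147,118),(570,150),(550,432),(120,400)]: print("plate t",bp(d,*T(*q,215,165,8),.006).round(4))
for q in [(55,445),(270,592),(542,342)]: print("plate s",bp(s,*T(*q,210,160,7),.006).round(4))
for q in [(170,208),(525,236)]: print("knob t",bp(d,*T(*q,215,165,8),.112).round(4))
for n in ["jar","vial_red","glue_stick","dish"]:
    r=spotter.masks_of(n,"top")[0]["rect"]; print(n,bp(d,r[0]+r[2]/2,r[1]+r[3]/2,.05).round(3))
E
```

```text
mouth [0.5837 0.0344 0.1137] [0.5826 0.034  0.116 ] [0.5831 0.0364 0.116 ]
cap [ 0.5355 -0.2513  0.1544] [ 0.5361 -0.2508  0.155 ] [ 0.5346 -0.2509  0.155 ]
restmouth [ 0.5355 -0.2514  0.0429] [ 0.5358 -0.2513  0.043 ] [ 0.5353 -0.2515  0.043 ]
plate t [0.6399 0.1036 0.006 ]
plate t [ 0.6287 -0.0436  0.006 ]
plate t [ 0.5302 -0.0354  0.006 ]
plate t [0.5414 0.1118 0.006 ]
plate s [0.6385 0.1051 0.006 ]
plate s [0.5404 0.1117 0.006 ]
plate s [ 0.5291 -0.0345  0.006 ]
knob t [0.5892 0.089  0.112 ]
knob t [ 0.5805 -0.0208  0.112 ]
jar [0.449 0.298 0.05 ]
vial_red [0.726 0.196 0.05 ]
glue_stick [ 0.727 -0.081  0.05 ]
dish [ 0.392 -0.069  0.05 ]
```

```bash
cat >> h.py <<'E'
from scipy.spatial.transform import Rotation as Ro
def go(p,yaw=None,q=False):
    "rows units needed to bring grasp/TCP to p; yaw: world angle of tool z axis (mod pi)"
    s=bot.observe();R=Ro.from_quat(s["tcp_rot"]).as_matrix()
    dl=R.T@(np.array(p)-s["tool_pos"])*100
    tz=np.arctan2(R[1,2],R[0,2]);o="t %.2f tcp %s tooly %s zang %.4f shift_cm %s F %s gap %.4f"%(s["t"],np.round(s["tool_pos"],4),np.round(R[:,1],4),tz,np.round(dl,2),np.round(s["contact_force"],1),s["finger_gap"])
    if yaw is not None:
        e=(yaw-tz+np.pi/2)%np.pi-np.pi/2; o+=" world yaw err %.3f (twist %.3f or %.3f)"%(e,e*np.sign(R[2,1]),(e-np.sign(e)*np.pi)*np.sign(R[2,1]))
    print(o); print("j",np.round(s["joint_positions"],3))
E
python3 - <<'E'
from h import *
s=bot.observe();print(Ro.from_quat(s["tcp_rot"]).as_matrix().round(4))
go([.5355,-.2512,.25],.62)
go([.5355,-.2512,.25],.62-np.pi/2)
E
```

```text
[[-0.897  -0.      0.4419]
 [-0.4419  0.     -0.897 ]
 [-0.     -1.     -0.    ]]
t 1.75 tcp [ 0.2762 -0.5606  0.2393] tooly [-0.  0. -1.] zang -1.1130 shift_cm [-36.94  -1.07 -16.3 ] F [0.7 0.6 1. ] gap 0.0858 world yaw err -1.409 (twist 1.409 or -1.733)
j [ 1.219  0.507 -0.238  1.5    0.126  1.149 -0.155]
t 1.75 tcp [ 0.2762 -0.5606  0.2393] tooly [-0.  0. -1.] zang -1.1130 shift_cm [-36.94  -1.07 -16.3 ] F [0.7 0.6 1. ] gap 0.0858 world yaw err 0.162 (twist -0.162 or 2.979)
j [ 1.219  0.507 -0.238  1.5    0.126  1.149 -0.155]
```

```bash
python3 -m pendant '[[-4,-0.2,-1.8,0,8.5],[-4,-0.2,-1.8,0,8.5],[-4,-0.2,-1.8,0,8.5],[-4,-0.2,-1.8,0,8.5],[-4,-0.2,-1.8,0,8.5],[-4,-0.2,-1.8,-0.08,8.5],[-4,-0.2,-1.8,-0.08,8.5]]'
python3 - <<'E'
from h import *
w=optics.capture("wrist");cv2.imwrite("pics/w1.png",w["img"])
go([.5355,-.2512,.25],.62-np.pi/2)
for p in [(.5355,-.2512,.155),(.5355,-.2512,.043)]: print(pj(w,p))
E
```

```text
t: 2.62
tool_pos: [0.4722, -0.3194, 0.253]
tcp_rot: [0.214, -0.673, 0.675, -0.213]
contact_force: [0.5, 0.4, 0.4]
finger_gap: 0.0848
t 2.67 tcp [ 0.4766 -0.3124  0.2536] tooly [ 0.0031  0.0016 -1.    ] zang -0.9459 shift_cm [-8.35  0.39 -1.52] F [3.4 4.6 1.1] gap 0.0850 world yaw err -0.005 (twist 0.005 or -3.137)
j [ 0.766  0.417 -0.34   1.627  0.147  1.121 -0.557]
[232.59382462  57.25905963]
[242.4532965   67.29235277]
```

View pics/w1.png

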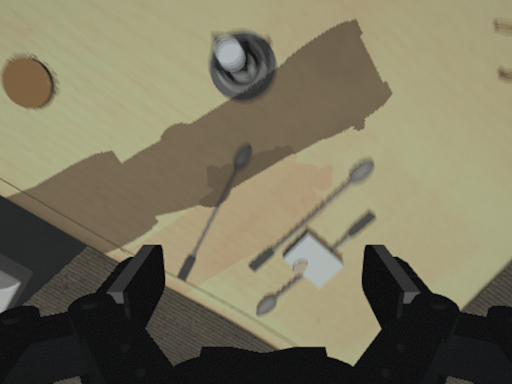

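```bash
python3 - <<'E'
from h import *
w=optics.capture("wrist");w=optics.capture("wrist")
crop(w,"pics/w2.png",195,15,90,95,6)
go([.5355,-.2512,.25],.62-np.pi/2)
for p in [(.5355,-.2512,.155),(.5355,-.2512,.043)]:
    a=pj(w,p);print(a,(a-[195,15]+.5)*6)
E
```

```text
t 2.77 tcp [ 0.4731 -0.3178  0.2532] tooly [ 5.0e-04 -1.3e-03 -1.0e+00] zang -0.9551 shift_cm [-8.94  0.31 -1.83] F [ 0.  -0.6 -0.5] gap 0.0847 world yaw err 0.004 (twist -0.004 or 3.137)
j [ 0.77   0.417 -0.333  1.627  0.149  1.122 -0.557]
[237.28475929  66.03405156] [256.70855572 309.20430936]
[245.63605984  73.58328339] [306.81635904 354.49970032]
```

View pics/w2.png

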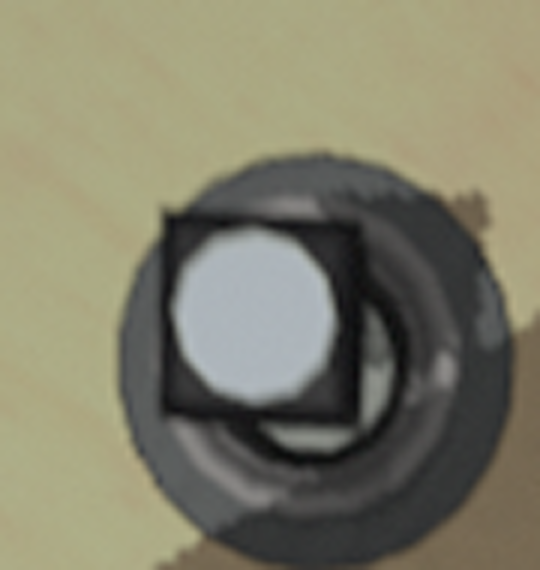

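```bash
python3 -m pendant '[[-3.2,0,-0.6,0,8.5],[-3,0,-0.6,0,8.5],[-2.5,0,-0.6,0,8.5],[0,0,0,0,8.5]]'
python3 - <<'E'
from h import *
go([.5355,-.2512,.122],.62-np.pi/2)
w=optics.capture("wrist");cv2.imwrite("pics/w3.png",w["img"])
d=optics.capture("top");print(pj(w,(.5355,-.2512,.155)))
crop(d,"pics/t3.png",320,170,100,80,8)
E
```

```text
t: 3.28
tool_pos: [0.5324, -0.2572, 0.2525]
tcp_rot: [0.212, -0.674, 0.676, -0.21]
contact_force: [-0.6, -1.1, 0.7]
finger_gap: 0.0847
t 3.27 tcp [ 0.5324 -0.2572  0.2525] tooly [-0.0019 -0.0045 -1.    ] zang -0.9655 shift_cm [-0.65 13.05 -0.35] F [-0.6 -1.1  0.7] gap 0.0847 world yaw err 0.015 (twist -0.015 or 3.127)
j [ 0.624  0.452 -0.34   1.571  0.166  1.147 -0.718]
[258.14931367 184.24742321]
```

View pics/w3.png

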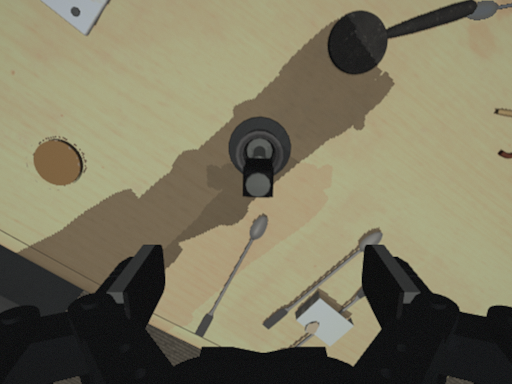

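```bash
python3 -m pendant '[[-0.65,1,-0.35,0,8.5],[0,3,0,0,8.5],[0,3,0,0,8.5],[0,2.5,0,0,6],[0,1.5,0,0,6],[0,0,0,0,6]]' 60
python3 - <<'E'
from h import *
go([.5355,-.2512,.122],.62-np.pi/2)
E
```

```text
t: 4.12
tool_pos: [0.5299, -0.2588, 0.1372]
tcp_rot: [0.209, -0.674, 0.679, -0.204]
contact_force: [1.2, 0.8, 0.5]
finger_gap: 0.0596
t 4.12 tcp [ 0.5299 -0.2588  0.1372] tooly [-0.0051 -0.008  -1.    ] zang -0.9786 shift_cm [-0.9   1.51 -0.32] F [1.2 0.8 0.5] gap 0.0596 world yaw err 0.028 (twist -0.028 or 3.114)
j [ 0.603  0.559 -0.309  1.733  0.221  0.886 -0.781]
```

```bash
python3 -m pendant '[[-0.8,0.3,-0.32,-0.03,6],[0,0,0,0,6],[0,0,0,0,6]]' 
python3 - <<'E'
from h import *
go([.5355,-.2512,.122],.62-np.pi/2)
E
```

```text
t: 4.5
tool_pos: [0.5364, -0.2515, 0.136]
tcp_rot: [0.219, -0.67, 0.676, -0.216]
contact_force: [-0.6, -0.3, -0.5]
finger_gap: 0.0599
t 4.50 tcp [ 0.5364 -0.2515  0.136 ] tooly [-0.0018 -0.0093 -1.    ] zang -0.9465 shift_cm [ 0.05  1.4  -0.08] F [-0.6 -0.3 -0.5] gap 0.0599 world yaw err -0.004 (twist 0.004 or -3.137)
j [ 0.593  0.563 -0.317  1.73   0.229  0.883 -0.771]
```

```bash
python3 -m pendant '[[0,0.7,-0.05,0,6],[0,0.7,0,0,6],[0,0,0,0,6]]' 
python3 - <<'E'
from h import *
go([.5355,-.2512,.122],.62-np.pi/2)
E
```

```text
t: 4.88
tool_pos: [0.5362, -0.2514, 0.1216]
tcp_rot: [0.218, -0.67, 0.676, -0.216]
contact_force: [-0.4, -0.3, 0.5]
finger_gap: 0.0601
t 4.88 tcp [ 0.5362 -0.2514  0.1216] tooly [-9.0e-04 -9.9e-03 -1.0e+00] zang -0.9467 shift_cm [ 0.05 -0.04 -0.05] F [-0.4 -0.3  0.5] gap 0.0601 world yaw err -0.004 (twist 0.004 or -3.138)
j [ 0.588  0.578 -0.311  1.747  0.238  0.85  -0.78 ]
```

Close the fingers gently, then firm up.

```bash
python3 -m pendant '[[0,0,0,0,3.5],[0,0,0,0,2.6],[0,0,0,0,2.2],[0,0,0,0,1.8],[0,0,0,0,1.5],[0,0,0,0,1.5]]' 100
python3 - <<'E'
from h import *
go([.5355,-.2512,.122],.62-np.pi/2)
w=optics.capture("wrist");cv2.imwrite("pics/w4.png",w["img"])
E
```

```text
t: 5.62
tool_pos: [0.5362, -0.2514, 0.1218]
tcp_rot: [0.218, -0.67, 0.676, -0.216]
contact_force: [-0.3, 0.0, -0.0]
finger_gap: 0.021
t 5.62 tcp [ 0.5362 -0.2514  0.1218] tooly [-9.0e-04 -9.8e-03 -1.0e+00] zang -0.9469 shift_cm [ 0.05 -0.02 -0.05] F [-0.3  0.  -0. ] gap 0.0210 world yaw err -0.004 (twist 0.004 or -3.138)
j [ 0.589  0.578 -0.311  1.747  0.238  0.85  -0.78 ]
```

View pics/w4.png

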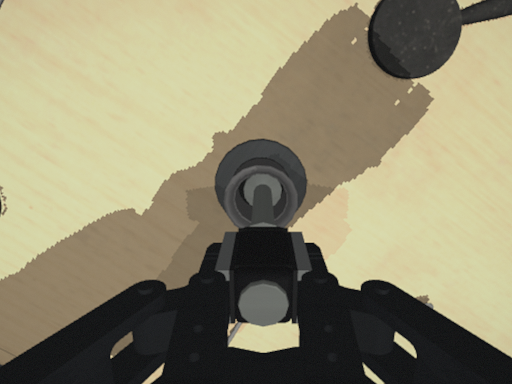

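```bash
python3 -m pendant '[[0,-1,0,0,1.5],[0,-1,0,0,1.5],[0,-1,0,0,1.5],[0,-1,0,0,1.5],[0,0,0,0,1.5]]' 
python3 - <<'E'
from h import *
go([.5355,-.2512,.26],.62-np.pi/2)
E
```

```text
t: 6.3
tool_pos: [0.5363, -0.2511, 0.165]
tcp_rot: [0.218, -0.67, 0.676, -0.216]
contact_force: [0.2, -0.0, -1.2]
finger_gap: 0.0207
t 6.30 tcp [ 0.5363 -0.2511  0.165 ] tooly [-4.000e-04 -1.030e-02 -9.999e-01] zang -0.9469 shift_cm [ 0.13 -9.49  0.03] F [ 0.2 -0.  -1.2] gap 0.0207 world yaw err -0.004 (twist 0.004 or -3.138)
j [ 0.599  0.53  -0.326  1.698  0.214  0.945 -0.758]
```

```bash
python3 -m pendant '[[0,-2,0,0,1.5],[0,-2.5,0,0,1.5],[0,-2.5,0,0,1.5],[0,-2.3,0,0,1.5],[0,0,0,0,1.5],[0,0,0,0,1.5]]' 
python3 - <<'E'
from h import *
go([.584,.0345,.26],-.3)
w=optics.capture("wrist");cv2.imwrite("pics/w5.png",w["img"])
E
```

```text
t: 7.05
tool_pos: [0.5347, -0.2498, 0.258]
tcp_rot: [0.22, -0.671, 0.675, -0.214]
contact_force: [0.6, 0.3, -0.9]
finger_gap: 0.0207
t 7.05 tcp [ 0.5347 -0.2498  0.258 ] tooly [-0.0049 -0.0086 -1.    ] zang -0.9469 shift_cm [-20.6   -0.47 -20.19] F [ 0.6  0.3 -0.9] gap 0.0207 world yaw err 0.647 (twist -0.647 or 2.495)
j [ 0.612  0.447 -0.346  1.564  0.171  1.161 -0.718]
```

View pics/w5.png

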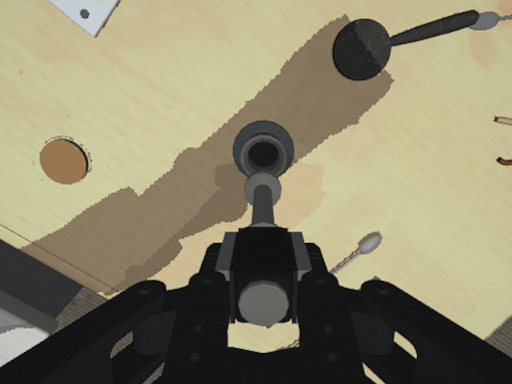

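```bash
python3 -m pendant '[[-2.5,-0.1,-2.5,0,1.5],[-2.5,-0.1,-2.5,0,1.5],[-2.5,-0.1,-2.5,0,1.5],[-2.5,-0.1,-2.5,0,1.5],[-2.5,-0.1,-2.5,0,1.5],[-2.5,-0.1,-2.5,0,1.5],[-2.5,0,-2.5,0,1.5],[0,0,0,0,1.5],[0,0,0,0,1.5]]' 
python3 - <<'E'
from h import *
go([.584,.0345,.26])
E
```

```text
t: 8.22
tool_pos: [0.5719, 0.0006, 0.2503]
tcp_rot: [-0.224, 0.673, -0.673, 0.208]
contact_force: [0.3, 0.1, -1.9]
finger_gap: 0.0208
t 8.22 tcp [0.5719 0.0006 0.2503] tooly [-0.0213 -0.0063 -0.9998] zang -0.9490 shift_cm [-2.94 -1.01 -2.06] F [ 0.3  0.1 -1.9] gap 0.0208
j [ 0.209  0.44  -0.393  1.606  0.183  1.154 -1.176]
```

```bash
cat >> h.py <<'E'
def foot(p,L=.1138):
    s=bot.observe();R=Ro.from_quat(s["tcp_rot"]).as_matrix()
    f=s["tool_pos"]+L*R[:,1]; dl=R.T@(np.array(p)-f)*100
    print("t %.2f foot %s tooly %s need_cm %s F %s gap %.4f"%(s["t"],f.round(4),R[:,1].round(4),dl.round(2),np.round(s["contact_force"],1),s["finger_gap"])); return f
E
python3 -m pendant '[[-1.5,-0.5,-1,0,1.5],[-1.2,0,-0.9,0,1.5],[0,0,0,0,1.5],[0,0,0,0,1.5]]' 
python3 - <<'E'
from h import *
foot([.584,.0345,.13])
E
```

```text
t: 8.72
tool_pos: [0.5836, 0.0322, 0.2545]
tcp_rot: [-0.224, 0.674, -0.673, 0.207]
contact_force: [-0.3, -0.1, -0.4]
finger_gap: 0.0212
t 8.72 foot [0.5811 0.0314 0.1408] tooly [-0.0222 -0.0067 -0.9997] need_cm [-0.44  1.07 -0.07] F [-0.3 -0.1 -0.4] gap 0.0212
```

```bash
python3 -m pendant '[[-0.4,0,-0.07,0,1.5],[0,0,0,0,1.5],[0,0,0,0,1.5]]' 
python3 - <<'E'
from h import *
f=foot([.584,.0345,.13])
w=optics.capture("wrist");s=optics.capture("scene");t=optics.capture("top")
cv2.imwrite("pics/w6.png",w["img"]);crop(s,"pics/s6.png",205,105,95,130,5);crop(t,"pics/t6.png",215,165,90,65,8)
for c,n,(ox,oy,k) in [(s,"s",(205,105,5)),(w,"w",(0,0,1))]:
  for q in (f,(.584,.0345,.116)): a=pj(c,q);print(n,((a-[ox,oy]+.5)*k).round(1))
E
```

```text
t: 9.1
tool_pos: [0.5866, 0.0341, 0.2544]
tcp_rot: [0.223, -0.674, 0.674, -0.207]
contact_force: [-0.2, 0.3, -1.9]
finger_gap: 0.0207
t 9.10 foot [0.584  0.0333 0.1407] tooly [-0.0223 -0.0073 -0.9997] need_cm [-0.09  1.06 -0.09] F [-0.2  0.3 -1.9] gap 0.0207
s [242.7 359.8]
s [241.2 399.3]
w [263.6 187. ]
w [262.6 177.3]
```

View pics/w6.png

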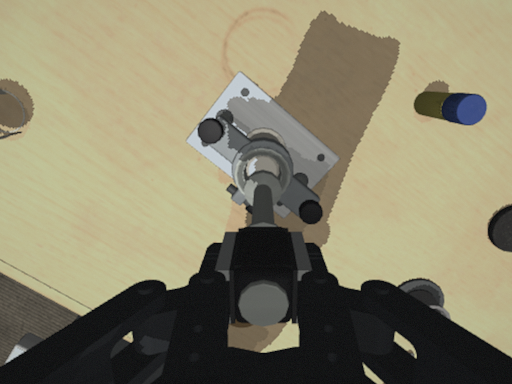

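View pics/s6.png

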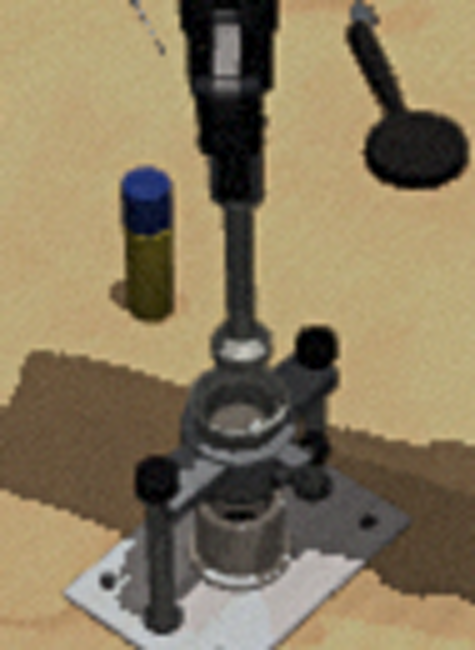

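```bash
python3 - <<'E'
from h import *
w=optics.capture("wrist");crop(w,"pics/w7.png",215,120,100,90,7)
for q in ((.584,.0345,.116),(.584,.0333,.1407),(.584,.0345,.0)): print(((pj(w,q)-[215,120]+.5)*7).round())
E
```

```text
[334. 402.]
[341. 470.]
[340. 211.]
```

View pics/w7.png

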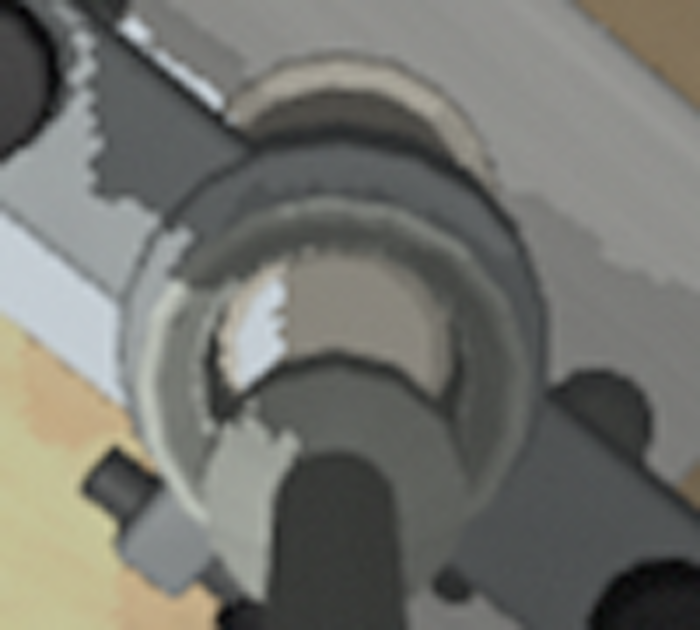

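View pics/t6.png

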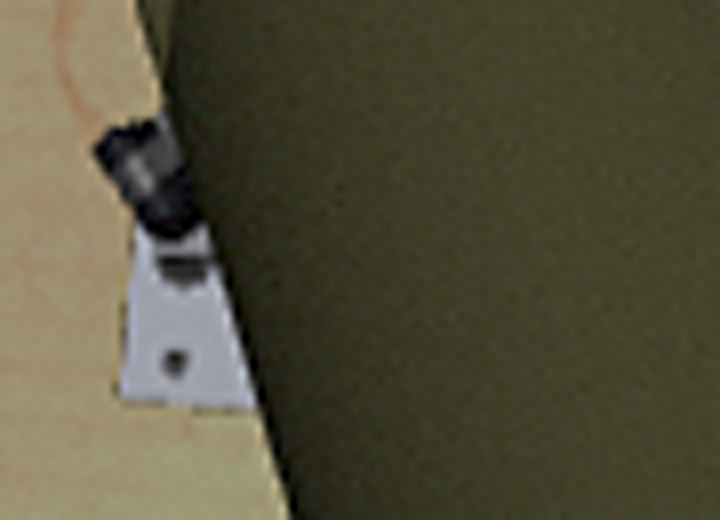

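```bash
python3 -m pendant '[[-0.18,0.5,-0.05,0,1.5],[0,0.5,0,0,1.5],[0,0.5,0,0,1.5],[0,0.4,0,0,1.5],[0,0,0,0,1.5]]' 
python3 - <<'E'
from h import *
foot([.584,.0345,.11])
w=optics.capture("wrist");crop(w,"pics/w8.png",215,120,100,90,7)
for q in ((.584,.0345,.116),): print(((pj(w,q)-[215,120]+.5)*7).round())
E
```

```text
t: 9.93
tool_pos: [0.5871, 0.0356, 0.2336]
tcp_rot: [-0.224, 0.674, -0.674, 0.206]
contact_force: [-0.4, 0.2, -1.3]
finger_gap: 0.0211
t 9.93 foot [0.5844 0.0348 0.1198] tooly [-0.0231 -0.0073 -0.9997] need_cm [0.03 0.98 0.01] F [-0.4  0.2 -1.3] gap 0.0211
[340. 463.]
```

View pics/w8.png

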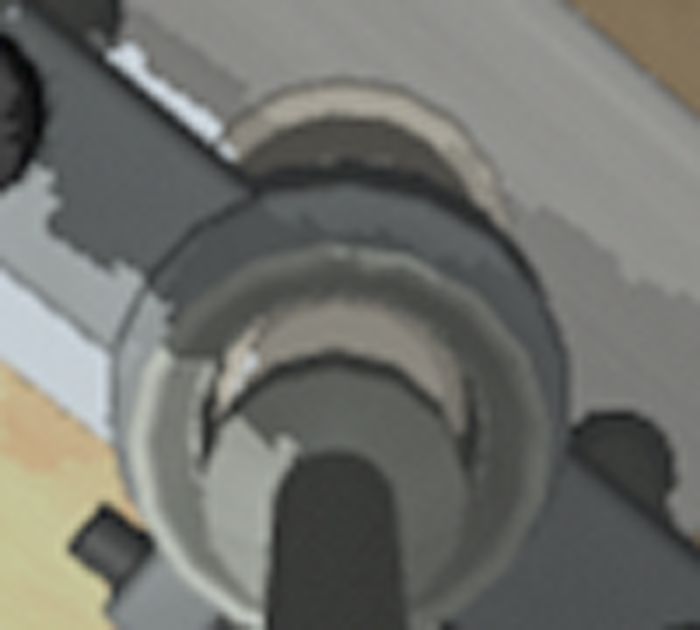

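```bash
python3 -m pendant '[[0,0.4,0.03,0,1.5],[0,0.4,0,0,1.5],[0,0.3,0,0,1.5],[0,0,0,0,1.5]]' 
python3 - <<'E'
from h import *
foot([.584,.0345,.104])
E
```

```text
t: 10.48
tool_pos: [0.5872, 0.0353, 0.2222]
tcp_rot: [0.223, -0.674, 0.674, -0.207]
contact_force: [-1.0, -1.0, -2.4]
finger_gap: 0.0209
t 10.47 foot [0.5846 0.0345 0.1084] tooly [-0.0224 -0.0072 -0.9997] need_cm [ 0.04  0.45 -0.03] F [-1.  -1.  -2.4] gap 0.0209
```

```bash
for i in 1; do python3 -m pendant '[[0,0.2,0,0,1.5],[0,0,0,0,1.5]]'; python3 -m pendant '[[0,0.2,0,0,1.5],[0,0,0,0,1.5]]';python3 -c "
from h import *
foot([.584,.0345,.104])"; done
```

```text
t: 10.72
tool_pos: [0.5873, 0.0353, 0.2202]
tcp_rot: [0.223, -0.674, 0.674, -0.207]
contact_force: [-0.8, -1.0, -1.7]
finger_gap: 0.021
t: 10.98
tool_pos: [0.5873, 0.0353, 0.2182]
tcp_rot: [0.223, -0.674, 0.674, -0.207]
contact_force: [0.1, -0.1, -1.6]
finger_gap: 0.0214
t 10.97 foot [0.5848 0.0345 0.1044] tooly [-0.0219 -0.0072 -0.9997] need_cm [ 0.06  0.04 -0.05] F [ 0.1 -0.1 -1.6] gap 0.0214
```

```bash
python3 -m pendant '[[0,0.15,0,0,1.5],[0,0,0,0,1.5]]'; python3 -m pendant '[[0,0.15,0,0,1.5],[0,0,0,0,1.5]]';python3 -c "
from h import *
foot([.584,.0345,.104])"
```

```text
t: 11.22
tool_pos: [0.5872, 0.0353, 0.2166]
tcp_rot: [0.223, -0.674, 0.674, -0.207]
contact_force: [0.5, -0.1, -1.9]
finger_gap: 0.0213
t: 11.48
tool_pos: [0.5872, 0.0353, 0.215]
tcp_rot: [0.223, -0.674, 0.674, -0.207]
contact_force: [-1.1, 0.6, -2.2]
finger_gap: 0.0208
t 11.47 foot [0.5847 0.0345 0.1013] tooly [-0.0218 -0.0072 -0.9997] need_cm [ 0.06 -0.27 -0.05] F [-1.1  0.6 -2.2] gap 0.0208
```

```bash
python3 -m pendant '[[0,0.15,0,0,1.5],[0,0,0,0,1.5]]'|grep -v rot; python3 -m pendant '[[0,0.15,0,0,1.5],[0,0,0,0,1.5]]'|grep -v rot
```

```text
t: 11.72
tool_pos: [0.5872, 0.0353, 0.2134]
contact_force: [0.2, -0.5, -1.3]
finger_gap: 0.021
t: 11.98
tool_pos: [0.5872, 0.0353, 0.2119]
contact_force: [-0.4, 0.0, -1.5]
finger_gap: 0.0206
```

```bash
python3 -m pendant '[[0,0.15,0,0,1.5],[0,0,0,0,1.5]]'|grep -v rot; python3 -m pendant '[[0,0.15,0,0,1.5],[0,0,0,0,1.5]]'|grep -v rot
```

```text
t: 12.22
tool_pos: [0.5874, 0.0353, 0.2106]
contact_force: [0.0, -0.5, -1.6]
finger_gap: 0.021
t: 12.48
tool_pos: [0.5874, 0.0353, 0.2091]
contact_force: [0.0, 0.2, -3.1]
finger_gap: 0.0214
```

```bash
python3 - <<'E'
from h import *
f=foot([.584,.0345,.1])
s=optics.capture("scene");w=optics.capture("wrist")
crop(s,"pics/s9.png",205,105,95,130,5);crop(w,"pics/w9.png",205,100,110,140,5)
E
```

```text
t 12.47 foot [0.585  0.0345 0.0954] tooly [-0.0209 -0.007  -0.9998] need_cm [ 0.09 -0.46 -0.06] F [ 0.   0.2 -3.1] gap 0.0214
```

View pics/s9.png

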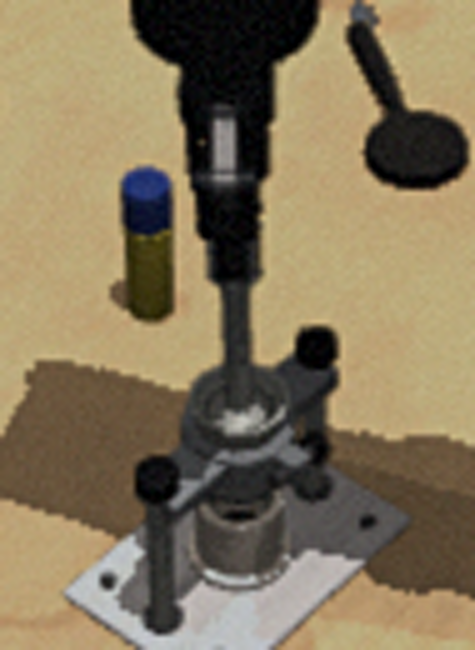

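View pics/w9.png

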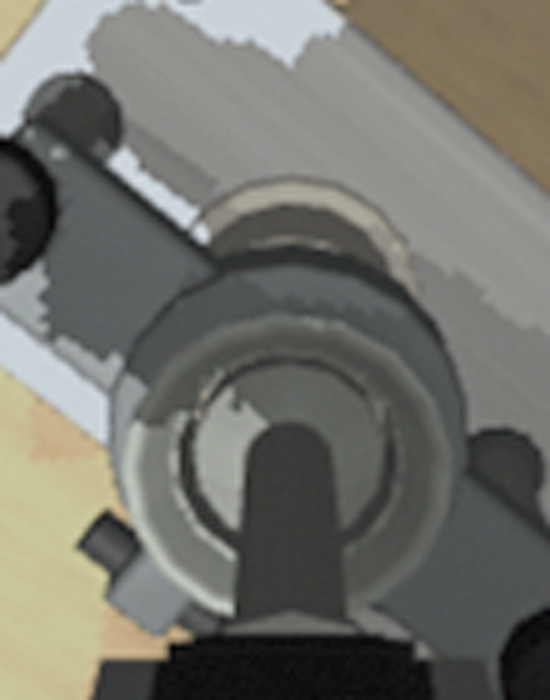

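```bash
python3 -m pendant '[[0,0.1,0,0,1.5],[0,0,0,0,1.5]]'|grep -v rot; python3 -m pendant '[[0,0.1,0,0,1.5],[0,0,0,0,1.5]]'|grep -v rot
```

```text
t: 12.82
tool_pos: [0.5874, 0.0353, 0.2082]
contact_force: [0.1, -0.3, -1.4]
finger_gap: 0.0209
t: 13.08
tool_pos: [0.5874, 0.0353, 0.2072]
contact_force: [0.5, -0.4, -2.4]
finger_gap: 0.0209
```

```bash
python3 -m pendant '[[0,0.1,0,0,1.5],[0,0,0,0,1.5]]'|grep -v rot; python3 -m pendant '[[0,0.1,0,0,1.5],[0,0,0,0,1.5]]'|grep -v rot;python3 - <<'E'
from h import *
f=foot([.584,.0345,.1])
s=optics.capture("scene");
crop(s,"pics/s10.png",235,165,40,60,10)
E
```

```text
t: 13.32
tool_pos: [0.5874, 0.0353, 0.2062]
contact_force: [0.8, -0.0, -2.1]
finger_gap: 0.0208
t: 13.58
tool_pos: [0.5874, 0.0353, 0.2051]
contact_force: [1.1, -0.4, -1.1]
finger_gap: 0.0212
t 13.57 foot [0.585  0.0345 0.0913] tooly [-0.0205 -0.007  -0.9998] need_cm [ 0.11 -0.86 -0.06] F [ 1.1 -0.4 -1.1] gap 0.0212
```

View pics/s10.png

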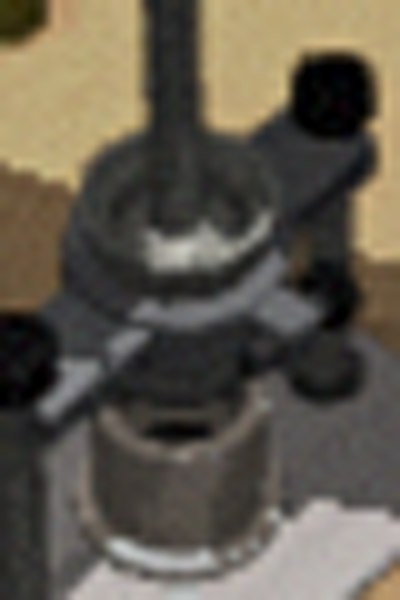

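```bash
python3 - <<'E'
from h import *
w=optics.capture("wrist");w4=cv2.imread("pics/w4.png")
cv2.imwrite("pics/cmp.png",np.hstack([cv2.resize(a[200:384,170:360],None,fx=2,fy=2) for a in (w4,w["img"])]))
crop(w,"pics/w10.png",205,110,110,130,5)
E
```

```text
(no output)
```

View pics/cmp.png

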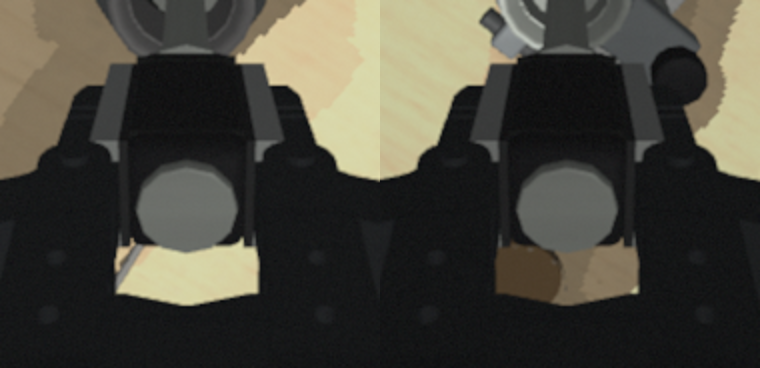

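View pics/w10.png

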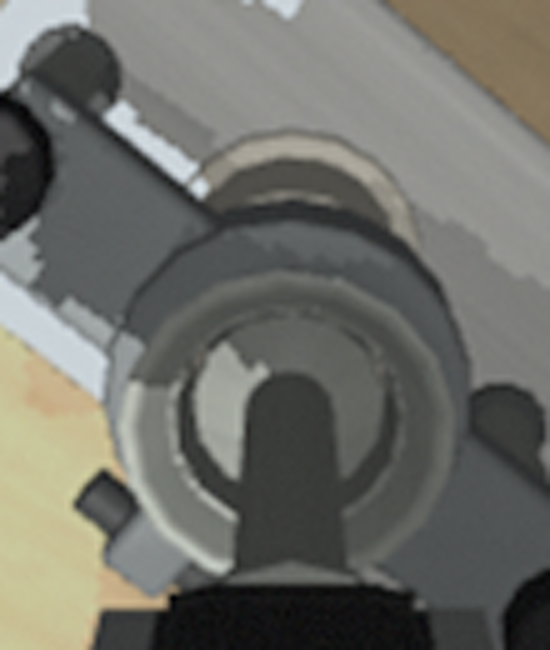

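```bash
python3 -m pendant '[[0,0.1,0,0,1.5]]'|grep -v rot; python3 -m pendant '[[0,0.1,0,0,1.5],[0,0.1,0,0,1.5]]'|grep -v rot; python3 -m pendant '[[0,0.1,0,0,1.5]]'|grep -v rot
```

```text
t: 13.8
tool_pos: [0.5874, 0.0354, 0.2043]
contact_force: [-0.1, 0.3, 0.9]
finger_gap: 0.0211
t: 14.05
tool_pos: [0.5874, 0.0354, 0.2023]
contact_force: [-0.1, -0.2, 0.9]
finger_gap: 0.0213
t: 14.18
tool_pos: [0.5874, 0.0354, 0.2013]
contact_force: [-0.0, -0.1, 0.2]
finger_gap: 0.0212
```

```bash
python3 -m pendant '[[0,0.1,0,0,1.5],[0,0.1,0,0,1.5],[0,0.1,0,0,1.5],[0,0.1,0,0,1.5],[0,0.1,0,0,1.5]]'|grep -v rot; python3 -m pendant '[[0,0.1,0,0,1.5],[0,0.1,0,0,1.5],[0,0.1,0,0,1.5],[0,0.1,0,0,1.5]]'|grep -v rot;  python3 -m pendant '[[0,0.1,0,0,1.5]]'|grep -v rot
python3 - <<'E'
from h import *
f=foot([.584,.0345,.056])
s=optics.capture("scene");
crop(s,"pics/s11.png",235,165,40,60,10)
E
```

```text
t: 14.8
tool_pos: [0.5873, 0.0354, 0.196]
contact_force: [-1.6, 0.5, 1.0]
finger_gap: 0.021
t: 15.3
tool_pos: [0.5872, 0.0353, 0.1917]
contact_force: [-0.2, 0.4, 1.5]
finger_gap: 0.0208
t: 15.42
tool_pos: [0.5872, 0.0353, 0.1906]
contact_force: [-0.4, -0.0, -0.7]
finger_gap: 0.0209
t 15.43 foot [0.5849 0.0345 0.0768] tooly [-0.02   -0.0069 -0.9998] need_cm [ 0.03  2.08 -0.04] F [-0.4 -0.  -0.7] gap 0.0209
```

View pics/s11.png

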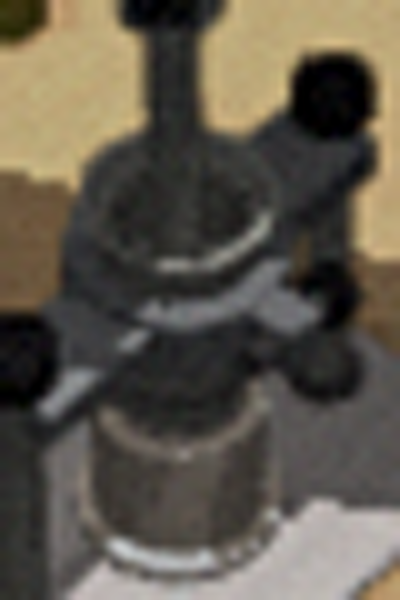

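```bash
for i in 1; do python3 -m pendant '[[0,0.1,0,0,1.5]]'|grep -E "pos|force"; python3 -m pendant '[[0,0.1,0,0,1.5]]'|grep -E "pos|force";python3 -m pendant '[[0,0.1,0,0,1.5]]'|grep -E "pos|force";python3 -m pendant '[[0,0.1,0,0,1.5]]'|grep -E "pos|force";done
```

```text
tool_pos: [0.587, 0.0352, 0.189]
contact_force: [-0.1, 1.0, -2.5]
tool_pos: [0.5868, 0.0352, 0.1877]
contact_force: [-0.7, 0.3, -2.3]
tool_pos: [0.5867, 0.0351, 0.1864]
contact_force: [0.0, -0.1, -1.1]
tool_pos: [0.5868, 0.0353, 0.1857]
contact_force: [-1.1, -0.3, 3.2]
```

```bash
python3 -m pendant '[[0,0.1,0,0,1.5]]'|grep -E "pos|force"; python3 -m pendant '[[0,0.1,0,0,1.5]]'|grep -E "pos|force";python3 -m pendant '[[0,0.1,0,0,1.5]]'|grep -E "pos|force";python3 -m pendant '[[0,0.1,0,0,1.5]]'|grep -E "pos|force"
```

```text
tool_pos: [0.5868, 0.0354, 0.185]
contact_force: [-0.6, -0.2, 2.7]
tool_pos: [0.5867, 0.0354, 0.1842]
contact_force: [0.0, -0.1, 1.0]
tool_pos: [0.5868, 0.0355, 0.1832]
contact_force: [-0.9, -0.2, 0.7]
tool_pos: [0.5868, 0.0354, 0.1821]
contact_force: [-0.5, 0.6, 0.1]
```

```bash
python3 -m pendant '[[0,0.1,0,0,1.5]]'|grep -E "pos|force"; python3 -m pendant '[[0,0.1,0,0,1.5]]'|grep -E "pos|force";python3 -m pendant '[[0,0.1,0,0,1.5]]'|grep -E "pos|force";python3 -m pendant '[[0,0.1,0,0,1.5]]'|grep -E "pos|force"
```

```text
tool_pos: [0.5867, 0.0354, 0.1809]
contact_force: [-0.8, -0.5, 0.7]
tool_pos: [0.5867, 0.0354, 0.1798]
contact_force: [-0.3, -0.3, 1.3]
tool_pos: [0.5867, 0.0354, 0.1787]
contact_force: [-0.1, 0.3, 1.1]
tool_pos: [0.5867, 0.0354, 0.1776]
contact_force: [-0.8, 0.2, 1.0]
```

```bash
python3 -m pendant '[[0,0.1,0,0,1.5]]'|grep -E "pos|force"; python3 -m pendant '[[0,0.1,0,0,1.5]]'|grep -E "pos|force";python3 -m pendant '[[0,0.1,0,0,1.5]]'|grep -E "pos|force";python3 -m pendant '[[0,0.1,0,0,1.5]]'|grep -E "pos|force"
```

```text
tool_pos: [0.5867, 0.0354, 0.1765]
contact_force: [-0.6, 0.1, 0.9]
tool_pos: [0.5866, 0.0353, 0.1754]
contact_force: [-1.0, -0.4, 0.8]
tool_pos: [0.5865, 0.0354, 0.1743]
contact_force: [-0.4, 0.9, 0.9]
tool_pos: [0.5865, 0.0353, 0.1732]
contact_force: [-0.4, -0.3, 1.3]
```

```bash
python3 -m pendant '[[0,0.1,0,0,1.5]]'|grep -E "pos|force"; python3 -m pendant '[[0,0.1,0,0,1.5]]'|grep -E "pos|force";python3 -m pendant '[[0,0.1,0,0,1.5]]'|grep -E "pos|force"
```

```text
tool_pos: [0.5865, 0.0353, 0.1722]
contact_force: [0.1, -0.6, 0.3]
tool_pos: [0.5864, 0.0353, 0.1711]
contact_force: [-0.8, -0.7, 1.3]
tool_pos: [0.5865, 0.0354, 0.1702]
contact_force: [-1.2, -0.0, 5.0]
```

```bash
python3 -m pendant '[[0,0.1,0,0,1.5]]'|grep -E "pos|force"; python3 -m pendant '[[0,0.1,0,0,1.5]]'|grep -E "pos|force";python3 -m pendant '[[0,0.1,0,0,1.5]]'|grep -E "pos|force"
```

```text
tool_pos: [0.5865, 0.0354, 0.1696]
contact_force: [-2.2, 0.1, 6.9]
tool_pos: [0.5866, 0.0355, 0.1693]
contact_force: [-3.6, 0.9, 8.6]
tool_pos: [0.5866, 0.0355, 0.1691]
contact_force: [-2.3, 0.2, 8.7]
```

```bash
python3 -m pendant '[[0,0.14,0,0,1.5]]'|grep -E "pos|force"; python3 -m pendant '[[0,0.14,0,0,1.5]]'|grep -E "pos|force"
```

```text
tool_pos: [0.5865, 0.0356, 0.1687]
contact_force: [-3.0, -0.4, 10.9]
tool_pos: [0.5865, 0.0356, 0.1685]
contact_force: [-2.9, -0.5, 12.4]
```

```bash
python3 -m pendant '[[0,0.16,0,0,1.5]]'|grep -E "pos|force"; python3 -m pendant '[[0,0.16,0,0,1.5]]'|grep -E "pos|force";python3 -m pendant '[[0,0.14,0,0,1.5]]'|grep -E "pos|force"; python3 - <<'E'
from h import *
foot([.584,.0345,.056])
s=optics.capture("scene");
crop(s,"pics/s12.png",235,165,40,60,10)
E
```

```text
tool_pos: [0.5864, 0.0357, 0.1682]
contact_force: [-3.9, -0.1, 13.7]
tool_pos: [0.5864, 0.0358, 0.1681]
contact_force: [-5.2, -0.2, 14.3]
tool_pos: [0.5862, 0.0358, 0.1681]
contact_force: [-3.9, -0.9, 13.0]
t 18.85 foot [0.5845 0.0348 0.0543] tooly [-0.0154 -0.0086 -0.9998] need_cm [ 0.06 -0.17 -0.  ] F [-3.9 -0.9 13. ] gap 0.0208
```

View pics/s12.png

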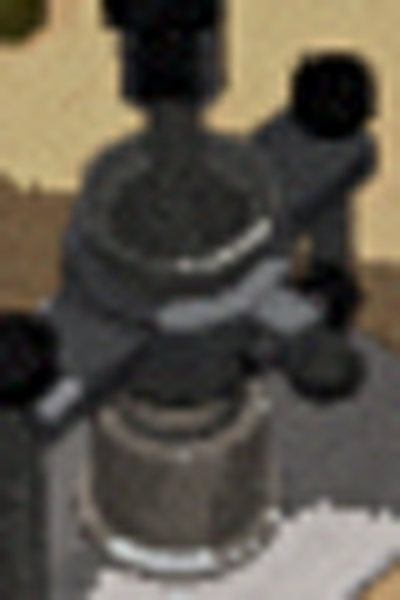

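```bash
python3 -m pendant '[[0,-0.3,0,0,1.5],[0.03,-0.5,0,0,1.5],[0,-0.8,0,0,1.5],[0,0,0,0,1.5]]';python3 -c "
from h import *
foot([.584,.0345,.14])"
```

```text
t: 19.4
tool_pos: [0.5865, 0.0356, 0.1845]
tcp_rot: [0.221, -0.672, 0.675, -0.209]
contact_force: [0.0, -0.6, -2.3]
finger_gap: 0.0214
t 19.40 foot [0.5848 0.0346 0.0708] tooly [-0.0149 -0.0086 -0.9999] need_cm [ 0.19 -6.92 -0.05] F [ 0.  -0.6 -2.3] gap 0.0214
```

```bash
python3 -m pendant '[[0,-1,0,0,1.5],[0,-1,0,0,1.5],[0,-1,0,0,1.5],[0,0,0,0,1.5]]';python3 -m pendant '[[0,-1,0,0,1.5],[0,-1,0,0,1.5],[0,-1.3,0,0,1.5],[0,-1,0,0,1.5],[0,0,0,0,1.5],[0,0,0,0,1.5]]';python3 - <<'E'
from h import *
foot([.5355,-.2512,.14])
s=optics.capture("scene");crop(s,"pics/s13.png",205,105,95,130,5)
w=optics.capture("wrist");cv2.imwrite("pics/w13.png",w["img"])
E
```

```text
t: 19.9
tool_pos: [0.587, 0.0359, 0.2169]
tcp_rot: [0.221, -0.672, 0.675, -0.209]
contact_force: [-0.5, -0.9, -0.9]
finger_gap: 0.0208
t: 20.65
tool_pos: [0.5876, 0.0363, 0.263]
tcp_rot: [0.221, -0.672, 0.675, -0.209]
contact_force: [-0.5, -0.4, -1.5]
finger_gap: 0.0209
t 20.65 foot [0.5859 0.0353 0.1493] tooly [-0.0147 -0.0086 -0.9999] need_cm [20.68  1.25 20.43] F [-0.5 -0.4 -1.5] gap 0.0209
```

View pics/s13.png

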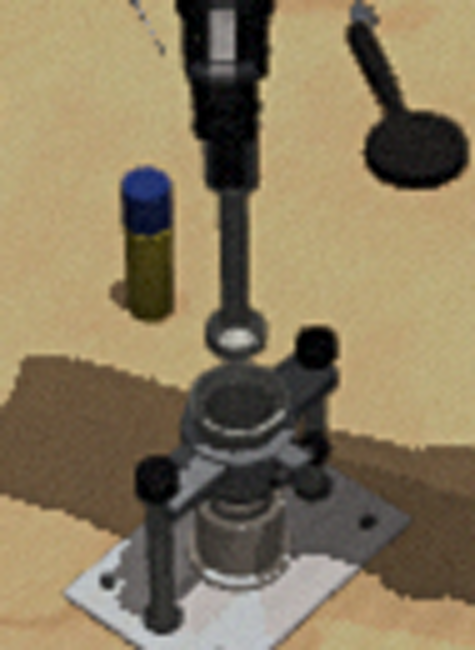

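View pics/w13.png

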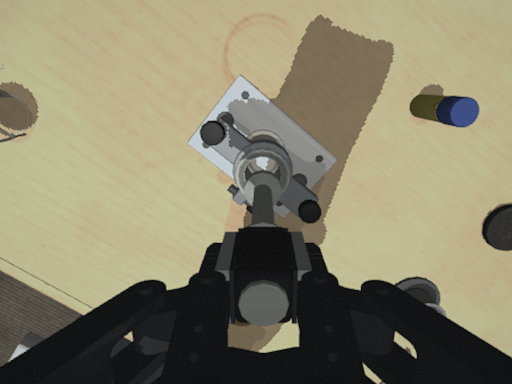

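```bash
python3 -m pendant '[[2,0,2,0,1.5],[2,0,2,0,1.5],[2,0,2,0,1.5],[2,0,2,0,1.5],[2,0,2,0,1.5],[2,0,2,0,1.5],[2,0,2,0,1.5],[2,0,2,0,1.5],[0,0,0,0,1.5],[0,0,0,0,1.5]]';python3 -c "
from h import *
foot([.5355,-.2512,.14])"
```

```text
t: 22.0
tool_pos: [0.5472, -0.1922, 0.2605]
tcp_rot: [-0.224, 0.674, -0.673, 0.208]
contact_force: [-0.2, 0.6, -2.3]
finger_gap: 0.021
t 22.00 foot [ 0.5447 -0.1929  0.1468] tooly [-0.0225 -0.0058 -0.9997] need_cm [4.12 0.73 4.21] F [-0.2  0.6 -2.3] gap 0.0210
```

```bash
python3 -m pendant '[[1.5,0.2,1.5,0,1.5],[1.5,0.2,1.5,0,1.5],[1,0.2,1,0,1.5],[0,0,0,0,1.5],[0,0,0,0,1.5]]';python3 -c "
from h import *
foot([.5355,-.2512,.14])"
```

```text
t: 22.62
tool_pos: [0.5374, -0.251, 0.2542]
tcp_rot: [-0.225, 0.674, -0.673, 0.208]
contact_force: [-0.2, 1.0, -1.3]
finger_gap: 0.021
t 22.62 foot [ 0.5348 -0.2516  0.1405] tooly [-0.0229 -0.0054 -0.9997] need_cm [-0.08  0.04  0.01] F [-0.2  1.  -1.3] gap 0.0210
```

```bash
python3 -m pendant '[[-0.08,1.2,0,0,1.5],[0,1.2,0,0,1.5],[0,1.2,0,0,1.5],[0,1.2,0,0,1.5],[0,1.2,0,0,1.5],[0,0.8,0,0,1.5],[0,0,0,0,1.5],[0,0,0,0,1.5]]';python3 - <<'E'
from h import *
foot([.5355,-.2512,.045])
w=optics.capture("wrist");crop(w,"pics/w14.png",205,130,110,110,5)
s=optics.capture("scene");crop(s,"pics/s14.png",295,70,70,110,5)
E
```

```text
t: 23.62
tool_pos: [0.5367, -0.2486, 0.1806]
tcp_rot: [-0.226, 0.674, -0.672, 0.209]
contact_force: [-0.4, -0.3, -1.3]
finger_gap: 0.0206
t 23.62 foot [ 0.5339 -0.249   0.0669] tooly [-0.0239 -0.0039 -0.9997] need_cm [-0.05  2.18  0.29] F [-0.4 -0.3 -1.3] gap 0.0206
```

View pics/w14.png

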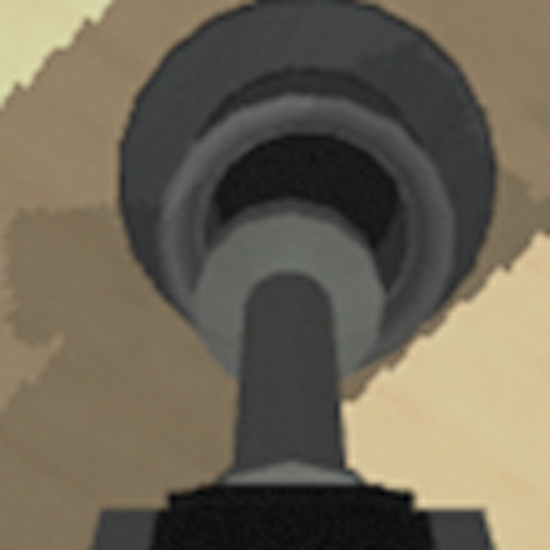

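View pics/s14.png

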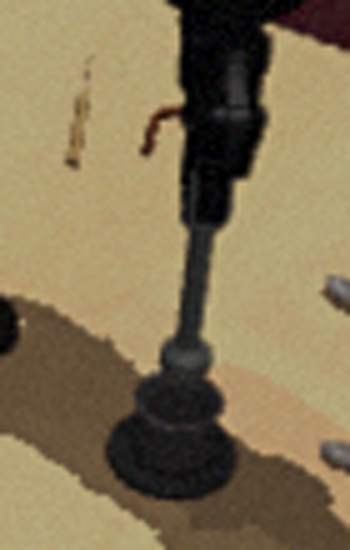

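```bash
python3 -m pendant '[[-0.05,0.3,0.28,0,1.5],[0,0.6,0,0,1.5],[0,0.6,0,0,1.5],[0,0,0,0,1.5],[0,0,0,0,1.5]]';python3 - <<'E'
from h import *
foot([.5355,-.2512,.045])
w=optics.capture("wrist");crop(w,"pics/w15.png",205,130,110,110,5)
E
```

```text
t: 24.35
tool_pos: [0.5387, -0.251, 0.1651]
tcp_rot: [-0.225, 0.674, -0.672, 0.209]
contact_force: [0.3, -0.8, -1.9]
finger_gap: 0.0208
t 24.35 foot [ 0.536  -0.2515  0.0513] tooly [-0.023  -0.0044 -0.9997] need_cm [ 0.01  0.63 -0.05] F [ 0.3 -0.8 -1.9] gap 0.0208
```

View pics/w15.png

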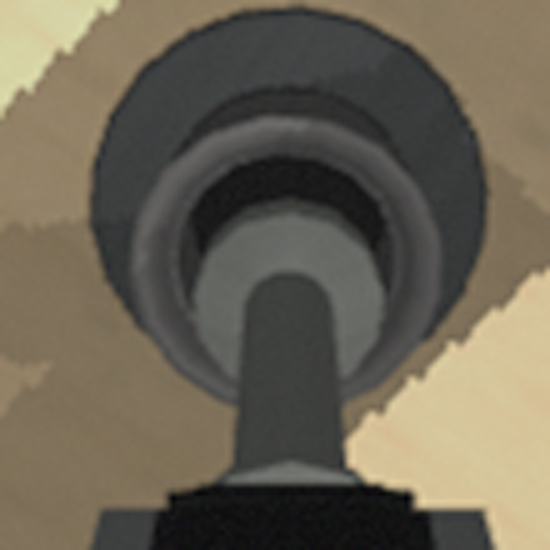

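```bash
python3 -m pendant '[[0,0.6,0,0,1.5],[0,0.6,0,0,1.5],[0,0.6,0,0,1.5],[0,0,0,0,1.5]]';python3 -c "
from h import *
foot([.5355,-.2512,.009])"
```

```text
t: 24.9
tool_pos: [0.538, -0.2511, 0.1457]
tcp_rot: [-0.225, 0.674, -0.672, 0.209]
contact_force: [-0.6, -0.4, -1.4]
finger_gap: 0.0208
t 24.90 foot [ 0.5354 -0.2515  0.0319] tooly [-0.0233 -0.0043 -0.9997] need_cm [-0.08  2.29  0.  ] F [-0.6 -0.4 -1.4] gap 0.0208
```

```bash
python3 -m pendant '[[0,0.6,0,0,1.5],[0,0.6,0,0,1.5],[0,0.5,0,0,1.5],[0,0,0,0,1.5]]';python3 -c "
from h import *
foot([.5355,-.2512,.009])"
```

```text
t: 25.4
tool_pos: [0.5377, -0.2511, 0.1274]
tcp_rot: [-0.225, 0.674, -0.672, 0.209]
contact_force: [0.4, -0.2, -2.2]
finger_gap: 0.0208
t 25.40 foot [ 0.535  -0.2516  0.0137] tooly [-0.0233 -0.0043 -0.9997] need_cm [-0.07  0.46 -0.  ] F [ 0.4 -0.2 -2.2] gap 0.0208
```

```bash
python3 -m pendant '[[-0.05,0.3,0,0,1.5],[0,0.1,0,0,1.5],[0,0,0,0,1.5]]'|grep -E "pos|force"; python3 -m pendant '[[0,0.1,0,0,1.5],[0,0,0,0,1.5]]'|grep -E "pos|force";python3 -m pendant '[[0,0.08,0,0,1.5],[0,0,0,0,1.5]]'|grep -E "pos|force"
```

```text
tool_pos: [0.5383, -0.2509, 0.1235]
contact_force: [-0.5, 0.5, -1.3]
tool_pos: [0.5383, -0.2509, 0.1225]
contact_force: [-0.4, 0.1, -1.3]
tool_pos: [0.5384, -0.251, 0.1219]
contact_force: [-0.3, -0.0, -0.7]
```

```bash
python3 -m pendant '[[0,0.06,0,0,1.5],[0,0,0,0,1.5]]'|grep -E "pos|force"; python3 -m pendant '[[0,0,0,0,2.3],[0,0,0,0,2.6],[0,0,0,0,3.2],[0,0,0,0,4],[0,0,0,0,5],[0,0,0,0,6],[0,0,0,0,6]]' 30;python3 - <<'E'
from h import *
go([.5355,-.2512,.12])
w=optics.capture("wrist");cv2.imwrite("pics/w16.png",w["img"])
E
```

```text
tool_pos: [0.5384, -0.2509, 0.1219]
contact_force: [-0.5, -0.0, -1.3]
t: 27.4
tool_pos: [0.5389, -0.2511, 0.1219]
tcp_rot: [-0.225, 0.673, -0.672, 0.21]
contact_force: [-0.2, -0.9, -0.3]
finger_gap: 0.06
t 27.40 tcp [ 0.5389 -0.2511  0.1219] tooly [-0.0208 -0.0053 -0.9998] zang -0.9465 shift_cm [ 0.28  0.19 -0.19] F [-0.2 -0.9 -0.3] gap 0.0600
j [ 0.583  0.591 -0.313  1.722  0.239  0.885 -0.782]
```

View pics/w16.png

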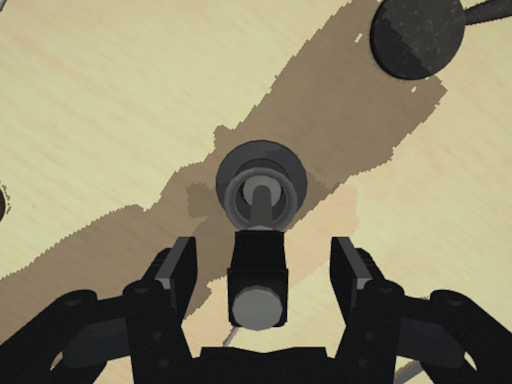

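```bash
python3 -m pendant '[[0,-1.5,0,0,6],[0,-2,0,0,6],[0,-2,0,0,6],[0,-2,0,0,6],[0,-2,0,0,6],[0,-2,0,0,6],[0,0,0,0,6]]'; python3 -m pendant '[[3,0,3,0,6],[3,0,3,0,6],[3,0,3,0,6],[0,0,0,0,6]]';python3 - <<'E'
from h import *
d=optics.capture("top");s=optics.capture("scene")
cv2.imwrite("pics/top9.png",d["img"])
a=s["img"][100:245,205:360];cv2.imwrite("pics/s17.png",cv2.resize(a,None,fx=5,fy=4.1,interpolation=cv2.INTER_CUBIC)[:600,:800])
crop(d,"pics/t17.png",340,190,60,45,12);crop(d,"pics/t18.png",215,165,90,65,8);crop(s,"pics/s18.png",235,165,40,60,10)
E
```

```text
t: 28.32
tool_pos: [0.5423, -0.2502, 0.2471]
tcp_rot: [0.224, -0.672, 0.673, -0.211]
contact_force: [0.3, 0.4, 0.7]
finger_gap: 0.0601
t: 28.82
tool_pos: [0.521, -0.378, 0.2469]
tcp_rot: [0.225, -0.672, 0.673, -0.212]
contact_force: [0.4, 0.4, -0.1]
finger_gap: 0.0602
```

View pics/s17.png

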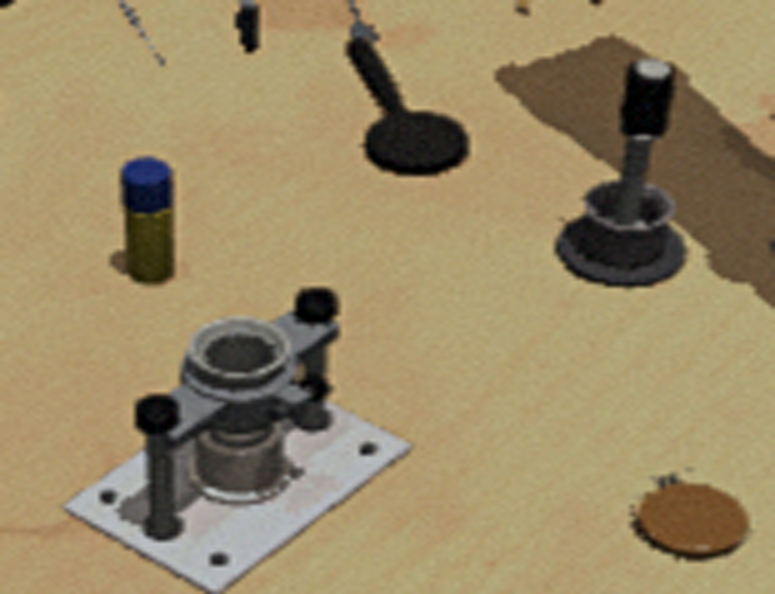

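View pics/t17.png

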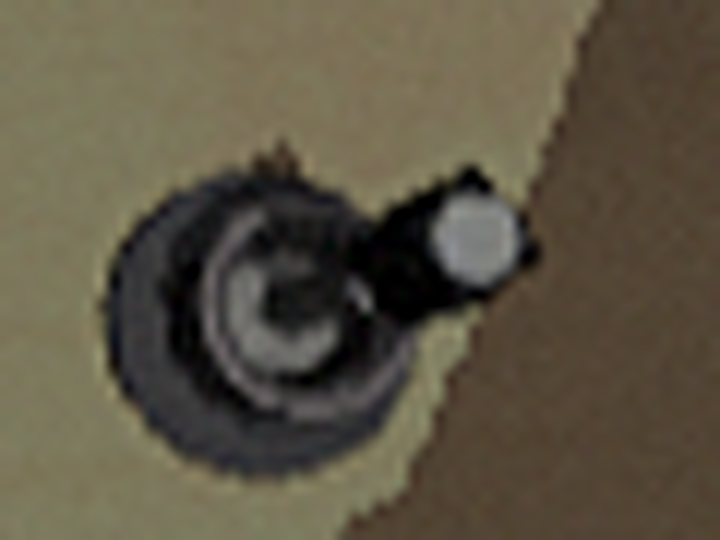

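View pics/s18.png

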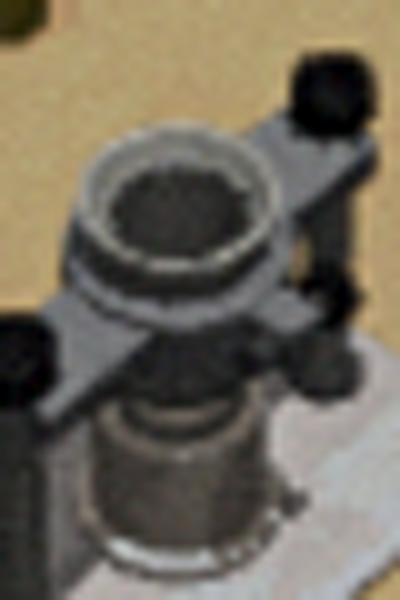

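View pics/t18.png

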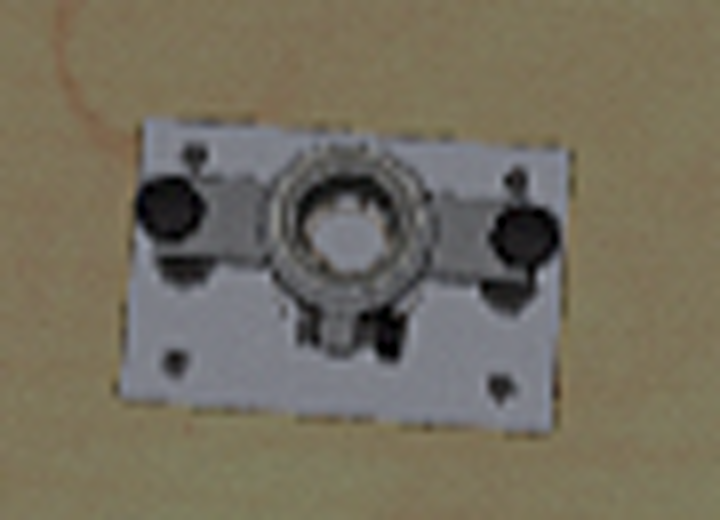

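```bash
python3 -c "
from workcell import bot
print(bot.close_job())"
```

```text
the job is handed in; nothing more can be done
None
```

I pushed the liner out of the barrel and pressed it home on the stop in the cup. I then drew the rod out, stood it back in its rest and handed the job in at about 29 s. No verdict was reported.

- **Pressing home:** The stop came up with the liner's underside about 23 mm above the desk. The measured vertical force rose from about 1 N of moving drag to 13–14 N, which is roughly 15–16 N on the liner with the rod's weight added. I estimate the stop was pressed in about 2.5 mm.
- **Last checks:** The pictures show the barrel empty and the liner sitting in the cup. The rod stands upright in its rest in the same spot as at the start. The gripper is open and clear. The glue stick and dish looked unmoved in the pictures. I did not compare the jar and vial again; the arm never went near them.
- **Did not fit or not confirmed:**
  - The drag read only about 3 N while moving and almost nothing when stopped, below the stated 4–16 N.
  - The side force reached about 5 N at the end of the press, probably the rod's foot brushing the barrel.
  - I could not measure how far the stop stayed pressed in after the rod was withdrawn; the liner only looked unchanged in the picture.

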